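Sweep the potsherds into the sorting bay and close its gate

ROBOT

A 6-joint arm with a two-finger parallel gripper is mounted at the origin on the work surface. World frame = base frame: x ahead of the robot, y to its left, z up, the work surface at z = 0. Lengths are in m, angles in rad, forces in N, time in s.
With the tool pointing down it reaches from about 0.375 to 0.9 m from the base axis. Payload 3.1 kg.
Tool frame: the origin (TCP) lies midway between the tips of the shut fingers; the grasp point (between the pads) lies 19 mm behind it (robot.pinch_z is the distance from the TCP to the grasp point, in m); z points along the fingers, y is the line along which they close (so a half turn about z gives the same grasp; the last joint's range is limited). The gripper opens to 85 mm and grips with 20 to 120 N. Pads are 22 mm wide; open, the fingers measure 114 mm over their backs; the gripper's body (76 mm by 85 mm) begins 54 mm behind the grasp point. The pads swing forward as they close: fully open they stand 13 mm farther back than shut.
Start: joints at [-0.178, 0.527, 1.433, -0, 1.181, -0.178], TCP at [0.625, 0, 0.231] pointing down, gripper open.
Joint ranges: [-3.08, 3.08], [-0.75, 2.2], [0.22, 2.44], [-1.43, 4.57], [0, 2.65], [-2.85, 2.85]. Speed limits (rad/s): [2.79, 2.79, 3.14, 3.14, 3.14, 3.14].

INTERFACE

Orientations are given as a unit quaternion [w, x, y, z].
In Python, from cell import robot gives the robot as it stands. The module is installed in compiled form; this text tells all that it offers.
- The arm moves only by the shell command python3 -m handwheel 'ROWS'. ROWS is JSON, one flat list of numbers, 7 for each row, row after row: the shift along the world's x, y, z in cm, then the turn, a rotation vector about the world's x, y, z in units of 5 degrees (1.0 is 5 degrees), then the closure in counts, from 0 (fully open) to 255 (shut). A call has 1 to 8 rows; each row is the pose to reach, as a shift and turn from the pose commanded when the call began; what a row does not reach only later rows make up. A row lasts 1/8 s, in which the tool goes at most 62.5 mm and 10.7 degrees, less where a joint would pass 70% of its speed; a pose out of reach is approached as far as the arm can. A call with a gripper value outside its range is refused whole. The fingers move at their own pace and stop on an object; the grip force is fixed at half the most. Time passes only in rows, so rows that repeat a pose let the fingers close. It gives the time, the measured TCP pose, the force, the opening and the grip force at its end, in the units of the state.
- robot.read_state(): the state, without advancing time (a new reading comes with each control period).
- robot.capture(name): name is "scene" or "side" or "wrist"; returns a dict with "color" (420x560x3 uint8, red, green, blue), "depth" (420x560 float32, m along the optical axis (not along the pixel's ray), 0 where there is no reading), "vfov" (degrees; the focal length in pixels is half the picture's height over the tangent of half this angle, whatever the lens; pixels are square), "cx", "cy" (the principal point, pixels), "rvec" (rotation vector, rad) and "tvec" (3), from world to camera coordinates, as OpenCV has them. Camera axes: x right, y down, z forward; pixel columns grow to the right and rows downward; lengths in m; the calibration is good to about 2 mm. A picture is of the moment at which its call begins.
- robot.finish_job(): hands the job in; it is judged then, once.
The state is a dict: "time": time; "joints": joint angles; "qvel": joint speeds; "joint_torque": joint torques, N m; "position": TCP position; "eef_rot": TCP orientation; "wrist_force": force on the tool from outside, world axes, zero at the start; "torque": the same for the moment, N m; "gripper_width": finger opening in m; "gripper_force": force on a finger pad.
Only numpy, scipy, OpenCV 4.12 (cv2) and the standard library are available. Lean on these libraries where they do the work, as an engineer would, in place of code of your own. Each camera call takes 0.05 s, during which the arm holds its last target. There are 200 camera calls.

TASK

Pick up the wooden scraper and use it to sweep the four loose potsherds along the table into the sorting bay, clear of the grooves at its mouth, without lifting them or touching them with the gripper. Stand the scraper back upright in the middle of its cork mat, then take the tabbed panel out of its stand and slide it down into the grooves across the bay's mouth until it is fully home, and let go. Do not move anything else on the table.

Things in the scene. Friction and masses are not known exactly. Their poses are not given: they have to be found in the camera images.
- bay: three-sided light wooden bay fixed to the table, walls 58 mm high, floor is the table; open on its own -y side. Origin on the table, mid-mouth, midway between the two upright grooves; x along the mouth, y into the bay. Mouth 180 mm wide (x -90 to 90); inner back wall at y = 175 mm. In front, 40 mm high cheek boards flare out at 45 degrees from the posts to x = +-131, y = -56 mm.
- groove_l (a point): top of the groove at the mouth's -x end, point at bay x = -96, y = 0, z = 58 mm. Each groove is open at the top and inwards, 14 mm wide (bay y -7 to 7), 13 mm deep (|x| 90 to 103 mm), and runs down to the table; its posts span y -19 to 19 mm.
- groove_r (a point): the same at the mouth's +x end, bay x = +96, y = 0, z = 58 mm.
- gate: upright plywood panel that closes the bay's mouth: 200 mm long (x), 10 mm thick (y), 58 mm high with rounded lower edge, and a centred tab on top 80 mm long (x), 10 mm thick, from z = 58 to 98 mm, to hold it by. About 90 g. Origin at the middle of its lower edge, z up. Starts upright in the stand. Fully home in the grooves its lower edge touches the table.
- stand: low wooden stand fixed to the table, 216 (x) x 64 (y) x 38 mm high, with a slot along x, 15 mm wide, floor at z = 6 mm, that holds the gate upright (39 mm wide over the slot's rails). Origin at the centre of its underside.
- scraper: wooden hand scraper standing upright: head 140 mm (x) x 28 mm (y) x 42 mm high, with flat faces to +-y, and on it a centred upright grip 80 mm (x) x 22 mm (y) from z = 42 to 115 mm. About 250 g. Origin at the centre of its underside, z up. It starts on the cork mat.
- mat: cork mat fixed on the table, 200 (x) x 90 (y) mm, 4 mm thick; the scraper's place. Origin at the centre of its underside (the table).
- sherd1: chunky loose potsherd, irregular fired-clay slab about 68 x 54 x 24 mm, about 100 g, lying flat on the table in front of the bay's mouth. Origin at the centre of its underside.
- sherd2: chunky loose potsherd, irregular fired-clay slab about 62 x 58 x 20 mm, about 100 g, lying flat on the table in front of the bay's mouth. Origin at the centre of its underside.
- sherd3: chunky loose potsherd, irregular fired-clay slab about 72 x 48 x 26 mm, about 100 g, lying flat on the table in front of the bay's mouth. Origin at the centre of its underside.
- sherd4: chunky loose potsherd, irregular fired-clay slab about 60 x 50 x 22 mm, about 100 g, lying flat on the table in front of the bay's mouth. Origin at the centre of its underside.
- bowl: small round terracotta bowl, 90 mm across, 50 mm high, upright; bystander. Origin at the centre of its underside.
- brush: hand brush lying flat, 190 mm long along its x; bystander. Origin about mid-length, underside.
- jar: glass jar with cap, 64 mm across, 85 mm high; bystander. Origin at the centre of its underside.
- loupe: black magnifying loupe, 54 mm across, 50 mm high; bystander. Origin at the centre of its underside.
- finds_box: open cardboard box 160 x 120 x 70 mm; bystander. Origin at the centre of its underside.
Not all that is in view belongs to the job. Several things have the shape of the mat; the one meant has the colours described above.

How it is judged:
By the outcome, as a careful person would: the job done as asked, in the order asked, and still so for the second after the job is handed in, with the robot touching nothing.
It also fails if it takes over 72 s, if anything falls off the work surface, if the arm or the gripper's body presses on something with over 40 N, if the wrist force passes 120 N, or if a joint passes its speed limit or range.

## Working session

There is one attempt and no reset: what is moved stays moved. The work goes in short steps, Python scripts to look and compute and a shell command to move; the robot and the scene stay as the last step left them, time stands still between calls to the robot, and variables do not carry over. Pictures are saved under pics/ and viewed, at most 14 in all, crops included, and the job is handed in when it is done.

```bash
mkdir -p pics; cat > h.py <<'E'
import numpy as np, cv2, pickle
from cell import robot
def cap(n):
    c=robot.capture(n); pickle.dump(c,open(f'{n}.pkl','wb')); return c
def load(n): return pickle.load(open(f'{n}.pkl','rb'))
def world(c):
    h,w=c['depth'].shape; f=h/2/np.tan(np.radians(c['vfov'])/2)
    v,u=np.mgrid[:h,:w]; d=c['depth']
    P=np.stack([(u-c['cx'])/f*d,(v-c['cy'])/f*d,d],-1)
    R=cv2.Rodrigues(np.array(c['rvec'],float))[0]
    W=(P-np.array(c['tvec']).ravel())@R
    W[d==0]=np.nan
    return W
def save(img,p): cv2.imwrite(p,img[...,::-1])
E
python3 - <<'E'
from h import *
for n in('scene','side'):
    c=cap(n); save(c['color'],f'pics/{n}0.png'); print(c['vfov'],c['cx'],c['cy'],c['rvec'],c['tvec'])
s=robot.read_state(); print(s['time'],s['position'],s['eef_rot'],s['gripper_width'])
E
```

```text
56.45450568668321 281.10099700535363 205.78288448650625 [ 0.65601914  2.46220831 -1.35034162] [ 0.51248406 -0.02750795  1.20863086]
47.31922123652388 287.5539776937113 210.5870825472155 [ 0.09905222 -2.83156599  1.23918792] [0.50687484 0.13685925 1.26005779]
0.1 [6.24343540e-01 1.70384200e-04 2.30443924e-01] [-8.05052550e-04  7.07091290e-01  7.07121592e-01 -5.58992197e-04] 0.0854183593125736
```

View pics/scene0.png

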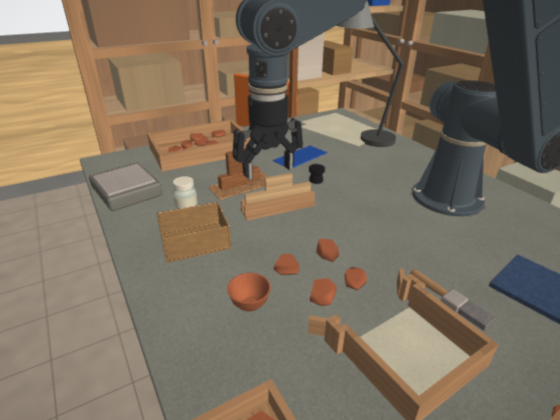

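View pics/side0.png

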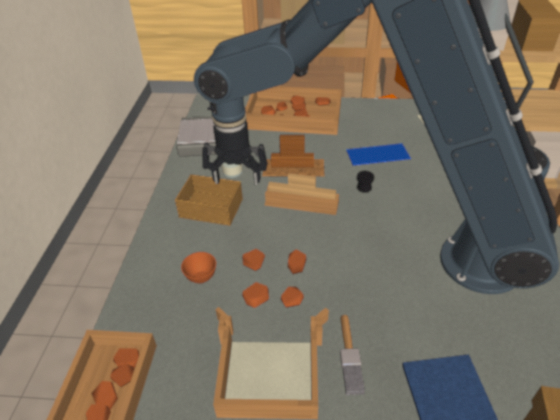

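Scene: scraper on the brown cork mat at scene (238,180) / side (293,160). Decoy mats, which are blue, are at side (378,155) and (445,390). Gate and stand are at side (302,195), four sherds at side (254,260), (297,261), (256,295), (292,297), and the bay at (268,370). I'll build an enlarged top-down map to confirm and measure.

```bash
python3 - <<'E'
from h import *
res=0.002;x0,x1,y0,y1=0.2,0.95,-0.55,0.65
H=int((x1-x0)/res);Wd=int((y1-y0)/res)
out=np.zeros((H,Wd,3),np.uint8);zb=np.full((H,Wd),-1.)
for n in('side','scene'):
    c=load(n);W=world(c).reshape(-1,3);C=c['color'].reshape(-1,3)
    m=np.isfinite(W[:,0])&(W[:,2]<0.13)&(W[:,2]>-.02);W=W[m];C=C[m]
    o=np.argsort(W[:,2]);W=W[o];C=C[o]
    r=((x1-W[:,0])/res).astype(int);k=((y1-W[:,1])/res).astype(int)
    for dr in(0,1):
     for dk in(0,1):
      ok=(r+dr>=0)&(r+dr<H)&(k+dk>=0)&(k+dk<Wd)
      for a,b,z,cc in zip(r[ok]+dr,k[ok]+dk,W[ok,2],C[ok]):
        if z>=zb[a,b]-.001: zb[a,b]=z;out[a,b]=cc
np.save('zb.npy',zb)
for i,x in enumerate(np.arange(.3,.95,.1)):
    r=int((x1-x)/res);out[r,::6]=255
for y in np.arange(-.5,.65,.1): out[::6,int((y1-y)/res)]=255
save(out,'pics/top.png')
E
```

```text
(no output)
```

View pics/top.png

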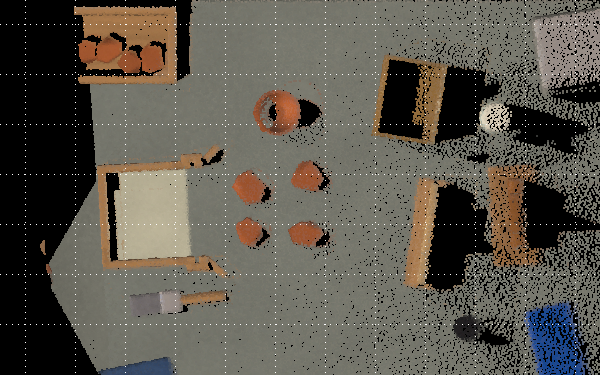

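The cork mat and scraper are at top-map (512,215), the light wooden stand and gate at (420,232). The blue mats at (555,340) and (135,365) don't match the cork colour. Next I fit the poses by height bands.

```bash
cat >> h.py <<'E'
def band(Ws,b,z0,z1):
    x0,x1,y0,y1=b
    P=np.vstack([w.reshape(-1,3) for w in Ws]);
    m=(P[:,0]>x0)&(P[:,0]<x1)&(P[:,1]>y0)&(P[:,1]<y1)&(P[:,2]>z0)&(P[:,2]<z1)
    return P[m]
def rect(P):
    if len(P)<8: return len(P)
    r=cv2.minAreaRect((P[:,:2]*1000).astype(np.float32))
    return len(P),np.round(np.median(P[:,2])*1000,1),np.round(r[0],1),np.round(r[1],1),round(r[2],1)
E
python3 - <<'E'
from h import *
Ws={n:world(load(n)) for n in('scene','side')}
for n,w in Ws.items():
    print(n)
    print('grip',rect(band([w],(.4,.64,-.46,-.3),.112,.13)))
    print('head',rect(band([w],(.4,.64,-.46,-.3),.040,.052)))
    print('mat',rect(band([w],(.38,.66,-.46,-.3),.002,.007)))
    print('tab',rect(band([w],(.35,.62,-.27,-.12),.100,.11)))
    print('gatebody',rect(band([w],(.35,.62,-.27,-.12),.060,.068)))
    print('stand',rect(band([w],(.35,.62,-.27,-.12),.034,.041)))
    print('bay',rect(band([w],(.38,.65,.245,.46),.055,.062)))
    print('cheek+z',rect(band([w],(.60,.70,.17,.3),.037,.043)),'\ncheek-',rect(band([w],(.36,.45,.17,.3),.037,.043)))
    print('postsL',rect(band([w],(.36,.44,.24,.32),.055,.062)),'\npostsR',rect(band([w],(.6,.66,.24,.32),.055,.062)))
    for b in((.55,.62,.1,.19),(.57,.64,-.01,.08),(.46,.53,.1,.19),(.45,.52,-.01,.09)):
        print('sherd',rect(band([w],b,.008,.04)))
    print('bowl',rect(band([w],(.66,.8,.03,.16),.04,.055)))
    print('box',rect(band([w],(.64,.86,-.24,-.05),.06,.08)))
    print('brush',rect(band([w],(.3,.39,.18,.4),.006,.06)))
    print('loupe',rect(band([w],(.25,.34,-.34,-.22),.04,.06)))
E
```

```text
scene
grip (35, np.float64(118.6), array([ 529.5, -382.6]), array([66.2, 23. ]), 4.9)
head (144, np.float64(45.3), array([ 523.7, -384.9]), array([140.5,  30.2]), 2.5)
mat (503, np.float64(3.9), array([ 524.5, -370.6]), array([260.9, 137.9]), 0.1)
tab (84, np.float64(103.1), array([ 481.8, -205.9]), array([14.6, 81.2]), 81.9)
gatebody (175, np.float64(63.3), array([ 481.7, -205.7]), array([ 14.5, 198.9]), 81.7)
stand (359, np.float64(37.4), array([ 485.5, -195.8]), array([ 40.7, 217.9]), 75.8)
bay (2349, np.float64(57.5), array([521.2, 345.7]), array([230.8, 207.1]), 3.2)
cheek+z (138, np.float64(39.6), array([635.2, 255.5]), array([24.8, 90.5]), 16.1) 
cheek- (115, np.float64(39.7), array([421.3, 249.1]), array([103.3,  33.8]), 81.3)
postsL (251, np.float64(57.5), array([422.6, 280.3]), array([26.1, 78.9]), 1.6) 
postsR (325, np.float64(57.6), array([626.9, 284.2]), array([25.8, 72.8]), 4.0)
sherd (507, np.float64(23.1), array([575.3, 151.9]), array([62.6, 49. ]), 42.8)
sherd (361, np.float64(19.1), array([597.4,  36. ]), array([53.6, 58.1]), 51.1)
sherd (347, np.float64(21.0), arra
[... 1299 characters left out ...]
9.2), array([627.3, 283.9]), array([24.7, 72. ]), 3.1)
sherd (423, np.float64(24.1), array([575.2, 151.7]), array([62.5, 51.2]), 40.3)
sherd (327, np.float64(20.6), array([597.3,  33.5]), array([54.6, 59.2]), 63.2)
sherd (319, np.float64(22.4), array([485.9, 153.8]), array([52.5, 44.8]), 64.8)
sherd (331, np.float64(26.4), array([483.3,  39.8]), array([63.4, 44.5]), 79.1)
bowl (319, np.float64(47.9), array([725.8,  95.8]), array([89.2, 88. ]), 88.5)
box (511, np.float64(67.6), array([ 752.1, -169.5]), array([127.2, 164.1]), 80.7)
brush (1171, np.float64(19.3), array([344.1, 297.5]), array([191.1,  59.3]), 86.7)
loupe (194, np.float64(50.8), array([ 293.5, -286.1]), array([52.5, 56.9]), 39.4)
```

```bash
python3 - <<'E'
from h import *
a=load('side')['color'][125:220,240:430]; b=load('side')['color'][235:420,190:390]
a=cv2.resize(a,None,fx=3,fy=3,interpolation=cv2.INTER_CUBIC); b=cv2.resize(b,(570,300),interpolation=cv2.INTER_CUBIC)
save(np.vstack([a,b]),'pics/crop.png')
E
```

```text
(no output)
```

View pics/crop.png

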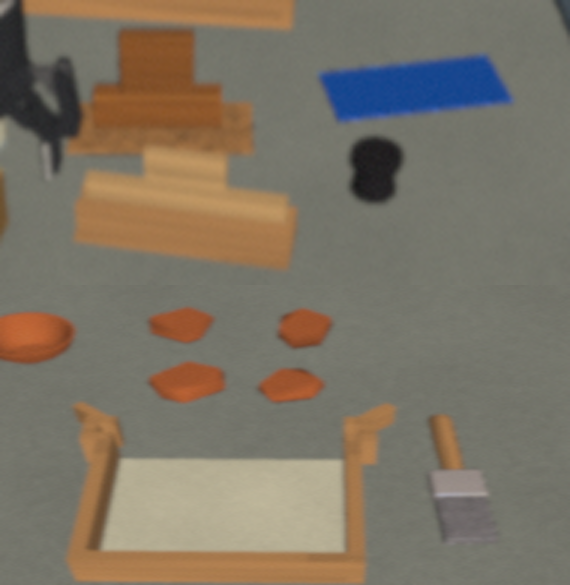

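The crop confirms the cork mat as the brown one under the scraper (crop (160,128)). The only other mat-shaped thing in it is blue (415,85). I move above the scraper.

```bash
python3 -m handwheel '[-0.5,-2,0,0,0,-1,0, -2,-7,0,0,0,-3,0, -4,-13,0,0,0,-5,0, -6,-19,0,0,0,-7,0, -7,-25,0,0,0,-9,0, -8,-31,0,0,0,-11,0, -9.5,-36,0,0,0,-13,0, -10,-38.2,0,0,0,-15,0]' && python3 -m handwheel '[0,0,0,0,0,-1.8,0, 0,0,0,0,0,-2.3,0, 0,0,0,0,0,-2.3,0]'
python3 - <<'E'
from h import *
c=cap('wrist'); save(c['color'],'pics/w1.png'); w=world(c)
print('grip',rect(band([w],(.4,.64,-.46,-.3),.112,.13)))
print('head',rect(band([w],(.4,.64,-.46,-.3),.040,.052)))
E
```

```text
time: 1.1
position: [0.5235, -0.3851, 0.2306]
eef_rot: [-0.0, 0.992, 0.126, -0.0]
wrist_force: [0.6, -0.4, -0.6]
gripper_width: 0.0855
gripper_force: 0.0
time: 1.48
position: [0.5246, -0.3818, 0.2307]
eef_rot: [-0.0, 1.0, 0.031, -0.0]
wrist_force: [0.4, -0.0, 0.7]
gripper_width: 0.0855
gripper_force: 0.0
grip (2302, np.float64(118.8), array([ 524.2, -387. ]), array([79. , 21.6]), 3.2)
head (1015, np.float64(45.8), array([ 523.8, -386.7]), array([139.,  28.]), 3.1)
```

View pics/w1.png

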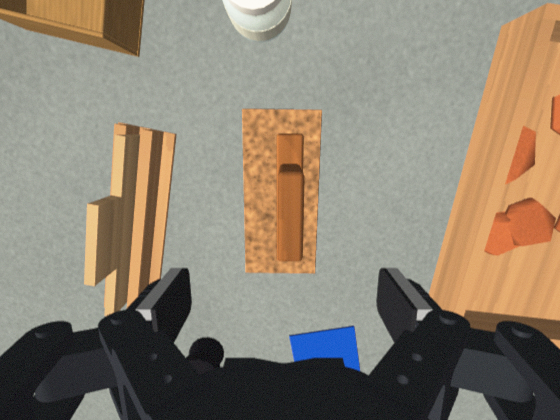

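The wrist view shows the cork mat with corners near (243,108), (322,110), (316,273) and (246,272), and the scraper on it at (290,195). The fitted sizes match the given ones.

```bash
python3 - <<'E'
from h import *
c=load('wrist'); w=world(c); C=c['color'].astype(int)
m=(w[...,2]<.012)&(C[...,0]-C[...,2]>35); m[:,:200]=0; m[:,360:]=0; m[300:]=0
m=cv2.morphologyEx(m.astype(np.uint8),cv2.MORPH_OPEN,np.ones((3,3)))>0
print('mat',rect(w[m])); 
print('tab',rect(band([w],(.35,.62,-.27,-.12),.100,.11)))
print('gate',rect(band([w],(.35,.62,-.27,-.12),.060,.068)))
print('stand',rect(band([w],(.35,.62,-.27,-.12),.034,.041)))
E
```

```text
mat (8864, np.float64(4.1), array([ 517.9, -377.4]), array([203. ,  91.2]), 2.8)
tab (1115, np.float64(104.0), array([ 482.6, -206.5]), array([11.5, 80.9]), 81.7)
gate (1494, np.float64(64.1), array([ 482.6, -206.2]), array([ 11.7, 200.1]), 81.7)
stand (2859, np.float64(38.0), array([ 483.1, -206.2]), array([ 40.4, 215.5]), 82.0)
```

```bash
python3 -m handwheel '[0,-0.25,-2,0,0,-0.05,0, -0.05,-0.5,-6,0,0,-0.05,0, -0.05,-0.5,-11,0,0,-0.05,0, -0.05,-0.5,-15,0,0,-0.05,0, -0.05,-0.5,-16,0,0,-0.05,0, -0.05,-0.5,-16.1,0,0,-0.05,0, -0.05,-0.5,-16.1,0,0,-0.05,0]'
```

```text
time: 2.4
position: [0.5256, -0.388, 0.0722]
eef_rot: [0.001, 1.0, 0.029, 0.001]
wrist_force: [-0.1, -0.0, 0.3]
gripper_width: 0.0856
gripper_force: 0.0
```

```bash
python3 -m handwheel '[0,0,0,0,0,0,255, 0,0,0,0,0,0,255, 0,0,0,0,0,0,255, 0,0,0,0,0,0,255, 0,0,0,0,0,0,255]'; python3 -m handwheel '[0,0,0.5,0,0,0,255, 0,0,2,0,0,0,255,0,0,5,0,0,0,255,0,0,9,0,0,0,255,0,0,12,0,0,0,255,0,0,14,0,0,0,255,0,0,14,0,0,0,255]'
```

```text
time: 3.02
position: [0.5247, -0.3874, 0.0707]
eef_rot: [0.0, 1.0, 0.028, 0.0]
wrist_force: [-1.0, -0.7, 3.0]
gripper_width: 0.0217
gripper_force: 59.4
time: 3.9
position: [0.5253, -0.3876, 0.2128]
eef_rot: [0.002, 1.0, 0.028, 0.002]
wrist_force: [0.7, -0.8, -3.8]
gripper_width: 0.0215
gripper_force: 59.0
```

```bash
python3 -m handwheel '[0.5,2,0,0,0,0,255, 1.5,7,0,0,0,0,255, 2.7,13,0,0,0,0,255, 4,19,0,0,0,0,255, 5.2,25,0,0,0,0,255, 6.5,31,0,0,0,0,255, 7.2,34.5,0,0,0,0,255, 7.2,35.2,-1,0,0,0,255]'; python3 -m handwheel '[0,0,-4,0,0,0,255, 0,0,-8,0,0,0,255, 0,0,-11,0,0,0,255, 0,0,-12.5,0,0,0,255, 0,0,-13,0,0,0,255, 0,0,-13.2,0,0,0,255, 0,0,-13.2,0,0,0,255]'
python3 - <<'E'
from h import *
c=cap('wrist'); w=world(c)
save(c['color'],'pics/w2.png')
for b in((.53,.65,.1,.19),(.53,.65,-.01,.08),(.44,.53,.1,.19),(.44,.53,-.01,.09)):
  P=band([w],b,.008,.035); print(rect(P), P[:,:2].min(0),P[:,:2].max(0)) if len(P) else print('none')
for n in('scene','side'):
  w=world(cap(n)); print('head',rect(band([w],(.5,.7,-.1,0.005),.035,.055)),'low',np.round(band([w],(.5,.7,-.1,0.005),.001,.3)[:,2].max(),3))
E
```

```text
time: 4.9
position: [0.5958, -0.0308, 0.1994]
eef_rot: [-0.001, 1.0, 0.031, -0.001]
wrist_force: [-0.5, -0.8, -2.6]
gripper_width: 0.0212
gripper_force: 59.5
time: 5.78
position: [0.5972, -0.0352, 0.0693]
eef_rot: [0.0, 1.0, 0.028, 0.001]
wrist_force: [0.1, 1.2, -1.8]
gripper_width: 0.0215
gripper_force: 59.4
(4276, np.float64(23.3), array([578.8, 135.7]), array([34.2, 63.9]), 89.2) [0.54675841 0.1185978 ] [0.61091617 0.1532131 ]
(5571, np.float64(20.0), array([598.5,  31. ]), array([54.3, 58.2]), 65.9) [0.56952668 0.00356208] [0.62846734 0.06331427]
(2513, np.float64(21.6), array([495.8, 154.2]), array([34. , 48.7]), 29.4) [0.46999448 0.12672227] [0.51511237 0.17391646]
(264, np.float64(16.0), array([491.1,  49. ]), array([32.9, 25.1]), 49.3) [0.47233153 0.02977743] [0.50311096 0.06933659]
head (472, np.float64(43.9), array([621.2, -40.5]), array([ 74.4, 186.1]), 72.3) low 0.3
head (411, np.float64(44.8), array([619.3, -41. ]), array([ 75.1, 184.6]), 72.9) low 0.3
```

View pics/w2.png

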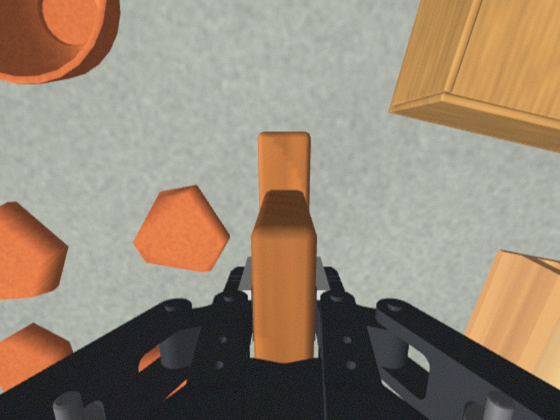

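View: the scraper is centred at (285,250) with sherds to its left at (185,230), (35,250) and (35,350), and the bowl at (60,20). It's clear to sweep the left column.

```bash
python3 -m handwheel '[0,1,-0.1,0,0,0,255, 0,2.5,-0.1,0,0,0,255, 0,4,-0.1,0,0,0,255, 0,5.5,-0.1,0,0,0,255, 0,7,-0.1,0,0,0,255, 0,8.5,-0.1,0,0,0,255, 0,10,-0.1,0,0,0,255, 0,11.5,-0.1,0,0,0,255]'; python3 -m handwheel '[0,1.5,0,0,0,0,255, 0,3,0,0,0,0,255, 0,4.5,0,0,0,0,255, 0,6,0,0,0,0,255, 0,7.5,0,0,0,0,255, 0,8.8,0,0,0,0,255, 0,9.6,0,0,0,0,255, 0,9.6,0,0,0,0,255]'
cat > look.py <<'E'
from h import *
import sys
out=[]
for n in('side','scene'):
    c=cap(n); w=world(c); C=c['color'].astype(int)
    m=(w[...,2]>.012)&(w[...,2]<.03)&(w[...,0]>.4)&(w[...,0]<.665)&(w[...,1]>-.05)&(w[...,1]<.45)&(C[...,0]-C[...,1]>70)&(C[...,1]<.5*C[...,0])
    k,l,s,_=cv2.connectedComponentsWithStats(m.astype(np.uint8))
    for i in range(1,k):
        if s[i,4]>60:
            P=w[l==i]; print(n,s[i,4],'x',np.round(1000*np.percentile(P[:,0],[1,99])),'y',np.round(1000*np.percentile(P[:,1],[1,99])))
    if len(sys.argv)>1: out.append(c['color'][180:420,180:480] if n=='side' else c['color'][180:420,240:540])
if out: save(np.hstack(out),sys.argv[1])
E
python3 look.py
```

```text
time: 6.92
position: [0.5965, 0.081, 0.0673]
eef_rot: [0.0, 1.0, 0.028, 0.0]
wrist_force: [1.1, 0.2, -3.1]
gripper_width: 0.0213
gripper_force: 59.5
time: 7.92
position: [0.5951, 0.1748, 0.0671]
eef_rot: [0.002, 1.0, 0.029, -0.002]
wrist_force: [-1.3, -4.7, -1.0]
gripper_width: 0.0215
gripper_force: 60.1
```

```bash
sed -i 's/&(C\[...,0\]-C\[...,1\]>70)&(C\[...,1\]<.5\*C\[...,0\])/\&(C[...,0]-C[...,1]>50)\&(C[...,1]<.55*C[...,0])/' look.py; python3 look.py pics/l1.png; python3 -c "
from h import *
print(robot.read_state()['wrist_force'])
c=load('side');w=world(c)
m=np.abs(w-[.487,.154,.022]).max(-1)<.012;print(c['color'][m][:3])"
```

```text
side 213 x [464. 498.] y [18. 70.]
side 235 x [464. 507.] y [134. 175.]
side 704 x [526. 627.] y [192. 245.]
[-1.864785   -5.24214327 -1.49384107]
[[160  85  48]
 [159  86  46]
 [162  88  51]]
```

View pics/l1.png

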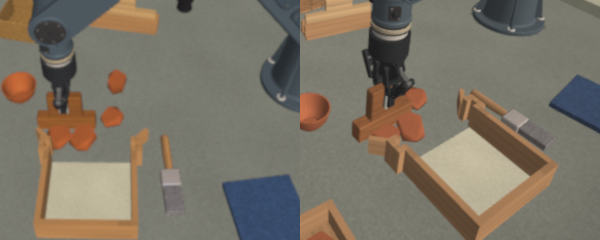

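The picture shows the left-column sherds side by side in front of the mouth at (57,137) and (82,138), and the right column untouched at (117,80) and (112,117). I back off and sweep the right column.

```bash
python3 -m handwheel '[0,-1,0.1,0,0,0,255, 0,-4,0.1,0,0,0,255, 0,-8,0.1,0,0,0,255, 0,-12,0.1,0,0,0,255, 0,-16,0.1,0,0,0,255, 0,-19.5,0.1,0,0,0,255, -0.5,-21.3,0.1,0,0,0,255, -2.5,-21.3,0.1,0,0,0,255]'; python3 -m handwheel '[-4,0,0,0,0,0,255, -8,0,0,0,0,0,255, -10,0,0,0,0,0,255, -10,0.5,0,0,0,0,255, -10,2,0,0,0,0,255, -10,3.5,0,0,0,0,255, -10,5,0,0,0,0,255, -10,6.5,0,0,0,0,255]';python3 -m handwheel '[0,1.5,0,0,0,0,255, 0,3,0,0,0,0,255, 0,4.5,0,0,0,0,255, 0,6,0,0,0,0,255, 0,7.5,0,0,0,0,255, 0,9,0,0,0,0,255, 0,10.5,0,0,0,0,255, 0,11.5,0,0,0,0,255]'; python3 -m handwheel '[0,1.3,0,0,0,0,255, 0,2.3,0,0,0,0,255, 0,2.3,0,0,0,0,255]';python3 look.py
```

```text
time: 9.12
position: [0.5729, -0.0386, 0.0686]
eef_rot: [0.0, 1.0, 0.027, 0.002]
wrist_force: [-1.2, 0.5, -3.7]
gripper_width: 0.0211
gripper_force: 60.3
time: 10.12
position: [0.4718, 0.0294, 0.0683]
eef_rot: [0.0, 1.0, 0.029, 0.0]
wrist_force: [0.0, -1.9, -1.8]
gripper_width: 0.0215
gripper_force: 60.4
time: 11.12
position: [0.4713, 0.1441, 0.0683]
eef_rot: [-0.0, 1.0, 0.029, -0.0]
wrist_force: [0.9, -2.3, -2.1]
gripper_width: 0.0213
gripper_force: 60.3
time: 11.5
position: [0.4714, 0.1669, 0.0683]
eef_rot: [-0.0, 1.0, 0.029, 0.0]
wrist_force: [-0.1, -0.4, -2.6]
gripper_width: 0.0216
gripper_force: 60.2
side 684 x [525. 627.] y [195. 245.]
side 607 x [464. 507.] y [195. 301.]
```

```bash
python3 -m handwheel '[0,-1.5,0,0,0,0,255, 2.1,-1.5,0,0,0,0,255, 4.2,-1.5,0,0,0,0,255, 4.2,0,0,0,0,0,255, 4.2,1.2,0,0,0,0,255, 4.2,2.4,0,0,0,0,255, 4.2,3.6,0,0,0,0,255, 4.2,4.8,0,0,0,0,255]'; python3 look.py; python3 -m handwheel '[0,1.2,0,0,0,0,255, 0,2.4,0,0,0,0,255, 0,3.6,0,0,0,0,255, 0,3.6,0,0,0,0,255]'; python3 look.py pics/l2.png
```

```text
time: 12.6
position: [0.5018, 0.2086, 0.0682]
eef_rot: [0.006, 0.999, 0.03, -0.013]
wrist_force: [-18.6, -22.1, 24.0]
gripper_width: 0.0214
gripper_force: 65.5
side 318 x [571. 618.] y [202. 249.]
side 423 x [513. 564.] y [228. 281.]
side 633 x [457. 513.] y [231. 334.]
time: 13.2
position: [0.4991, 0.2263, 0.0698]
eef_rot: [0.024, 0.999, 0.042, -0.019]
wrist_force: [-13.6, -72.6, 37.7]
gripper_width: 0.0215
gripper_force: 131.6
side 319 x [570. 614.] y [204. 251.]
side 428 x [509. 558.] y [238. 292.]
side 644 x [457. 516.] y [237. 339.]
```

View pics/l2.png

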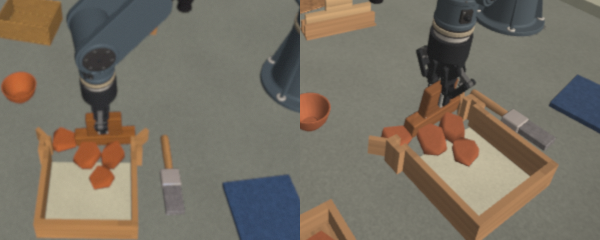

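The outer left sherd, at (63,139) in the side half, is wedged between the scraper's +x corner and the cheek. I back off and push it in separately.

```bash
python3 -m handwheel '[0,-3,0.1,0,0,0,255, 0,-5,0.1,0,0,0,255, 0,-7,0.1,0,0,0,255, 0,-9,0.1,0,0,0,255, 0,-9,0.1,0,0,0,255, 0,-9,0.1,0,0,0,255]'; python3 look.py; python3 - <<'E'
from h import *
w=world(cap('wrist')); s=robot.read_state();print(s['position'],s['eef_rot'],s['wrist_force'])
x,y,_=s['position']
print('grip',rect(band([w],(x-.1,x+.1,y-.04,y+.04),.106,.122)))
print('head',rect(band([w],(x-.1,x+.1,y-.04,y+.04),.038,.050)))
b=(.6,.66,.17,.32)
P=band([w],b,.012,.03);print(rect(P))
P=band([w],(.5,.62,.17,.32),.012,.03);print(rect(P))
print('postR',rect(band([w],(.6,.66,.2,.32),.054,.062)))
E
```

```text
time: 14.05
position: [0.514, 0.1607, 0.0693]
eef_rot: [-0.0, 1.0, 0.028, 0.001]
wrist_force: [-0.4, 0.1, -3.2]
gripper_width: 0.0214
gripper_force: 60.3
side 289 x [580. 626.] y [197. 245.]
side 319 x [455. 497.] y [239. 289.]
side 411 x [509. 558.] y [241. 292.]
side 304 x [476. 517.] y [297. 341.]
[0.51361553 0.1608638  0.06928891] [-1.12576725e-04  9.99582294e-01  2.88993288e-02  2.33404648e-04] [-0.25974015  0.45937898 -3.08485101]
grip (11801, np.float64(117.3), array([526.6, 161. ]), array([52.1, 62.4]), 41.9)
head (3168, np.float64(43.9), array([559.9, 164.5]), array([41.7, 28.1]), 3.2)
(7223, np.float64(20.2), array([625. , 255.6]), array([128.6,  49.9]), 90.0)
(15927, np.float64(21.3), array([560. , 255.3]), array([120. , 129.4]), 0.0)
postR (3391, np.float64(58.0), array([622.6, 272. ]), array([16.4, 48.2]), 4.7)
```

```bash
python3 -m handwheel '[1,-2.5,0,0,0,0,255, 4,-4,0,0,0,1.5,255, 7,-4,0,0,0,3.5,255, 9.5,-3.5,0,0,0,5.5,255, 9.8,-2.5,0,0,0,7.5,255, 9.8,-2.1,0,0,0,8.9,255, 9.8,-2.1,0,0,0,8.9,255]'; python3 look.py;  python3 -m handwheel '[-0.7,0.65,0,0,0,0,255, -1.4,1.3,0,0,0,0,255, -2.1,1.95,0,0,0,0,255, -2.8,2.6,0,0,0,0,255, -3.5,3.2,0,0,0,0,255, -3.5,3.2,0,0,0,0,255]'; python3 look.py pics/l3.png
```

```text
time: 15.08
position: [0.6111, 0.14, 0.069]
eef_rot: [-0.0, 0.914, 0.405, -0.0]
wrist_force: [0.2, -0.2, -1.5]
gripper_width: 0.0213
gripper_force: 60.4
side 289 x [580. 626.] y [197. 245.]
side 410 x [509. 558.] y [241. 292.]
side 321 x [455. 499.] y [240. 290.]
side 309 x [475. 518.] y [299. 340.]
time: 15.92
position: [0.5754, 0.1717, 0.0693]
eef_rot: [-0.0, 0.914, 0.405, -0.001]
wrist_force: [-0.6, -0.1, -3.6]
gripper_width: 0.0212
gripper_force: 60.4
side 1083 x [452. 593.] y [224. 292.]
side 303 x [475. 517.] y [301. 340.]
```

View pics/l3.png

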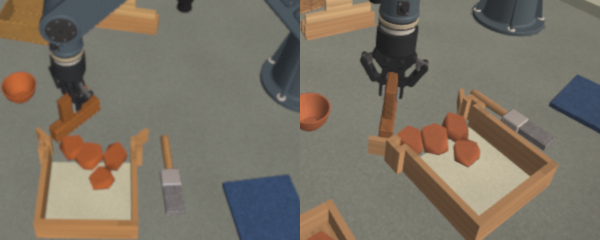

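The three outer sherds now lie abreast, at (72,145), (88,155) and (115,155), and the fourth is inside. Straight push along the centre next.

```bash
python3 -m handwheel '[1.5,-2,0,0,0,0,255, 0,-5,0,0,0,-1.5,255, -2.5,-5.5,0,0,0,-3.5,255, -5,-5.5,0,0,0,-5.5,255, -5,-5.2,0,0,0,-7.5,255, -5,-4.5,0,0,0,-9,255, -5,-3,0,0,0,-9,255, -5,-1.5,0,0,0,-9,255]';  python3 -m handwheel '[0,1.5,0,0,0,0,255, 0,3,0,0,0,0,255, 0,4.5,0,0,0,0,255, 0,6,0,0,0,0,255,0,7.5,0,0,0,0,255,0,7.5,0,0,0,0,255]'; python3 look.py
```

```text
time: 17.02
position: [0.5273, 0.1563, 0.0693]
eef_rot: [-0.0, 1.0, 0.024, 0.0]
wrist_force: [-0.1, 0.7, -3.4]
gripper_width: 0.0214
gripper_force: 60.3
time: 17.77
position: [0.5263, 0.2325, 0.0693]
eef_rot: [-0.0, 1.0, 0.025, 0.0]
wrist_force: [0.9, 0.3, -2.3]
gripper_width: 0.0209
gripper_force: 60.4
side 1472 x [453. 599.] y [256. 353.]
```

```bash
python3 -m handwheel '[0,1.2,0,0,0,0,255, 0,2.4,0,0,0,0,255, 0,3.6,0,0,0,0,255, -0.1,4.8,0,0,0,0,255, -0.1,5.2,0,0,0,0,255,-0.1,5.2,0,0,0,0,255]'; python3 look.py; python3 -m handwheel '[0,-1,0,0,0,0,255, 0,-3.5,0,0,0,0,255, 0,-8,0.2,0,0,0,255, 0,-13,2,0,0,0,255, 0,-18,5,0,0,0,255, 0,-23,9,0,0,0,255, 0,-28,12,0,0,0,255, 0,-34,14,0,0,0,255]'; python3 look.py pics/l4.png
```

```text
time: 18.62
position: [0.5254, 0.2838, 0.0694]
eef_rot: [-0.0, 1.0, 0.024, 0.0]
wrist_force: [-0.0, -0.5, -3.9]
gripper_width: 0.0216
gripper_force: 60.4
side 1595 x [453. 598.] y [306. 403.]
time: 19.73
position: [0.5255, -0.0585, 0.211]
eef_rot: [0.0, 1.0, 0.024, 0.001]
wrist_force: [1.1, -0.3, -2.4]
gripper_width: 0.0216
gripper_force: 60.4
side 1541 x [453. 598.] y [308. 403.]
```

View pics/l4.png

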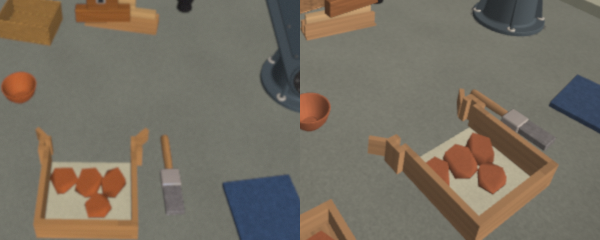

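All four sherds lie in the bay at (64,180), (89,182), (114,182) and (98,206), clear of the mouth. Returning the scraper.

```bash
python3 -m handwheel '[0,-4,0,0,0,0,255, 0,-9,0,0,0,0,255, 0,-14,0,0,0,0,255, -0.2,-19,0,0,0,0,255, -0.5,-24,0,0,0,0,255, -0.7,-29,0,0,0,0,255, -0.7,-31.5,0,0,0,0,255, -0.7,-31.9,0,0,0,0,255]'; python3 -m handwheel '[0,0,-3,0,0,0,255, 0,0,-6,0,0,0,255, 0,0,-6,0,0,0,255,0,0,-6,0,0,0,255]'; python3 - <<'E'
from h import *
for n in('wrist','side'):
    w=world(cap(n)); s=robot.read_state(); p=s['position']
    print(p,s['eef_rot'])
    b=(p[0]-.09,p[0]+.09,p[1]-.022,p[1]+.022)
    for z0,z1 in((.06,.08),(.08,.095),(.095,.11),(.155,.172),(.172,.185)): print(n,z0,rect(band([w],b,z0,z1)))
c=load('wrist');w=world(c);C=c['color'].astype(int)
m=(w[...,2]<.012)&(C[...,0]-C[...,2]>35)&(np.abs(w[...,0]-.518)<.115)&(np.abs(w[...,1]+.377)<.06)
print('mat',rect(w[m]))
E
```

```text
time: 20.82
position: [0.5176, -0.3768, 0.2083]
eef_rot: [-0.0, 1.0, 0.022, -0.0]
wrist_force: [0.5, 1.5, -3.0]
gripper_width: 0.0213
gripper_force: 60.9
time: 21.32
position: [0.519, -0.3748, 0.1499]
eef_rot: [0.0, 1.0, 0.024, 0.0]
wrist_force: [0.1, -0.1, -1.8]
gripper_width: 0.0213
gripper_force: 60.8
[ 0.51931829 -0.37529248  0.15051647] [8.08357321e-04 9.99703810e-01 2.43078660e-02 8.75582083e-04]
wrist 0.06 0
wrist 0.08 0
wrist 0.095 0
wrist 0.155 (805, np.float64(164.9), array([ 541.4, -374.6]), array([31.9, 44. ]), 2.7)
wrist 0.172 (891, np.float64(178.4), array([ 541.6, -374.7]), array([32.1, 43.9]), 2.5)
[ 0.51940526 -0.37554057  0.15075726] [0.00104539 0.99970462 0.02425835 0.0010589 ]
side 0.06 0
side 0.08 (101, np.float64(90.6), array([ 516.8, -363.6]), array([134.7,  11.7]), 2.9)
side 0.095 (170, np.float64(102.2), array([ 515. , -363.3]), array([136.6,  12.3]), 1.9)
side 0.155 (114, np.float64(163.5), array([ 516.9, -363.4]), array([79.4, 19.4]), 6.7)
side 0.172 (83, np.float64(178.5), array([ 517.2, -362.3]), array([78.6, 16.9]), 3.6)
mat (9083, np.float64(4.1), array([ 539.1, -376.6]), array([160.6,  91.5]), 2.7)
```

```bash
python3 -m handwheel '[0.05,-0.2,-2.5,0,0,0,255, 0.05,-0.2,-5,0,0,0,255, 0.05,-0.2,-7,0,0,0,255, 0.05,-0.2,-7.6,0,0,0,255,0.05,-0.2,-7.9,0,0,0,255,0.05,-0.2,-8,0,0,0,255,0.05,-0.2,-8,0,0,0,255]'
```

```text
time: 22.3
position: [0.5194, -0.3777, 0.0714]
eef_rot: [0.001, 1.0, 0.024, 0.001]
wrist_force: [-4.0, 1.3, 5.6]
gripper_width: 0.0215
gripper_force: 62.0
```

```bash
python3 -m handwheel '[0,0,0,0,0,0,120, 0,0,0,0,0,0,0, 0,0,0,0,0,0,0, 0,0,0,0,0,0,0, 0,0,1,0,0,0,0, 0,0,5,0,0,0,0, 0,0,10,0,0,0,0, 0,0,15,0,0,0,0]'; python3 -m handwheel '[0,0,1,0,0,0,0,0,0,1,0,0,0,0]'; python3 - <<'E'
from h import *
c=cap('wrist'); w=world(c); C=c['color'].astype(int)
print('grip',rect(band([w],(.4,.64,-.46,-.3),.112,.13)))
print('head',rect(band([w],(.4,.64,-.46,-.3),.040,.052)))
m=(w[...,2]<.012)&(C[...,0]-C[...,2]>35)&(np.abs(w[...,0]-.518)<.115)&(np.abs(w[...,1]+.377)<.06)
print('mat',rect(w[m]))
print('tab',rect(band([w],(.35,.62,-.27,-.12),.100,.11)))
print('gate',rect(band([w],(.35,.62,-.27,-.12),.060,.068)))
s=robot.read_state();print(s['position'],s['joints'])
E
```

```text
time: 23.3
position: [0.5189, -0.3772, 0.221]
eef_rot: [0.0, 1.0, 0.024, 0.0]
wrist_force: [0.1, -0.2, -0.0]
gripper_width: 0.0854
gripper_force: 0.0
time: 23.55
position: [0.5191, -0.3773, 0.2301]
eef_rot: [0.001, 1.0, 0.024, 0.001]
wrist_force: [0.2, 0.9, -0.7]
gripper_width: 0.0852
gripper_force: 0.0
grip (2296, np.float64(118.8), array([ 517.1, -377. ]), array([79.7, 21.9]), 2.4)
head (890, np.float64(45.8), array([ 517.3, -377.2]), array([138.8,  28. ]), 3.2)
mat (9164, np.float64(4.1), array([ 518.7, -377.6]), array([201.1,  91.4]), 2.8)
tab (1124, np.float64(104.1), array([ 482.6, -206.4]), array([11.3, 80.5]), 82.0)
gate (1514, np.float64(64.0), array([ 482.8, -206.4]), array([ 11.6, 199.5]), 82.0)
[ 0.51844213 -0.37670088  0.22842542] [-8.02425560e-01  5.52876079e-01  1.39240419e+00 -4.03904923e-05
  1.19777530e+00  7.20342202e-01]
```

```bash
python3 -m handwheel '[-0.6,3,0,0,0,-0.5,0, -1.8,8,0,0,0,-1.2,0, -3,13,0,0,0,-2.0,0, -3.6,16.5,0,0,0,-2.16,0, -3.6,17.1,-1,0,0,-2.16,0, -3.6,17.1,-3,0,0,-2.16,0,-3.6,17.1,-3,0,0,-2.16,0]'; python3 - <<'E'
from h import *
w=world(cap('wrist'))
print('tab',rect(band([w],(.35,.62,-.27,-.12),.100,.11)))
print('gate',rect(band([w],(.35,.62,-.27,-.12),.060,.068)))
s=robot.read_state();print(s['position'],np.degrees(2*np.arctan2(s['eef_rot'][2],s['eef_rot'][1])))
E
```

```text
time: 24.48
position: [0.4818, -0.2061, 0.1964]
eef_rot: [-0.001, 0.998, -0.07, -0.002]
wrist_force: [-0.3, 1.1, -0.4]
gripper_width: 0.0854
gripper_force: 0.0
tab (1284, np.float64(104.1), array([ 482.6, -206.3]), array([ 9.8, 79.8]), 82.0)
gate (1282, np.float64(64.1), array([ 482.2, -206.2]), array([ 10. , 200.4]), 81.9)
[ 0.48244954 -0.20657828  0.19741282] -8.081590240906543
```

Well aligned. I descend, grip, then lift straight out.

```bash
python3 -m handwheel '[0,0,-4,0,0,0,0, 0,0,-8,0,0,0,0, 0,0,-11,0,0,0,0, 0,0,-12.4,0,0,0,0, 0,0,-12.5,0,0,0,0, 0,0,-12.5,0,0,0,0]'; python3 -m handwheel '[0,0,0,0,0,0,255, 0,0,0,0,0,0,255, 0,0,0,0,0,0,255, 0,0,0,0,0,0,255, 0,0,0,0,0,0,255, 0,0,0,0,0,0,255]'; python3 -m handwheel '[0,0,0.5,0,0,0,255,0,0,1.5,0,0,0,255, 0,0,3,0,0,0,255, 0,0,5,0,0,0,255,0,0,7,0,0,0,255,0,0,9,0,0,0,255,0,0,10,0,0,0,255,0,0,10,0,0,0,255]'
```

```text
time: 25.28
position: [0.4838, -0.2069, 0.075]
eef_rot: [0.001, 0.998, -0.07, 0.001]
wrist_force: [-0.2, 0.3, -0.3]
gripper_width: 0.0854
gripper_force: 0.0
time: 26.02
position: [0.4832, -0.2065, 0.0744]
eef_rot: [0.0, 0.998, -0.07, 0.0]
wrist_force: [-0.8, -0.2, 4.2]
gripper_width: 0.0087
gripper_force: 59.0
time: 27.02
position: [0.4833, -0.2065, 0.1751]
eef_rot: [0.001, 0.998, -0.07, 0.001]
wrist_force: [-0.5, -1.3, -1.1]
gripper_width: 0.009
gripper_force: 58.4
```

```bash
python3 -m handwheel '[0.3,3,2,0,0,0.3,255, 1,8,4,0,0,0.6,255, 1.6,14,5,0,0,1,255, 2.2,20,5,0,0,1.4,255, 2.8,26,5,0,0,1.8,255, 3.4,32,5,0,0,2.14,255, 4,37,5,0,0,2.14,255, 4.3,40.7,5,0,0,2.14,255]';python3 -m handwheel '[0,0,0,0,0,0,255,0,0,0,0,0,0,255]'; python3 - <<'E'
from h import *
c=cap('wrist'); w=world(c); save(c['color'],'pics/w3.png')
s=robot.read_state();print(s['position'],np.degrees(2*np.arctan2(s['eef_rot'][2],s['eef_rot'][1])))
for n in('wrist','side','scene'):
    w=world(load(n))
    print(n,'bay',rect(band([w],(.38,.65,.245,.46),.055,.062)))
    for nm,b in(('L',(.38,.446,.22,.284)),('R',(.606,.66,.22,.284)),('L2',(.38,.446,.22,.34)),('R2',(.606,.66,.22,.34))):
        P=band([w],b,.054,.062); print(nm,rect(P))
E
```

```text
time: 28.02
position: [0.5253, 0.203, 0.223]
eef_rot: [0.0, 1.0, 0.024, -0.001]
wrist_force: [-0.0, -0.5, -1.7]
gripper_width: 0.0091
gripper_force: 58.8
time: 28.28
position: [0.5252, 0.2002, 0.2232]
eef_rot: [0.0, 1.0, 0.023, -0.001]
wrist_force: [-0.1, 0.0, -1.3]
gripper_width: 0.0091
gripper_force: 58.8
[0.52546286 0.19978218 0.22339564] 2.6104668143036283
wrist bay (8287, np.float64(58.1), array([522. , 347.8]), array([230. , 207.7]), 2.9)
L (508, np.float64(57.9), array([423.9, 263.1]), array([25.6, 40.5]), 2.3)
R (916, np.float64(58.1), array([628.7, 266.7]), array([25.2, 35.1]), 2.8)
L2 (1121, np.float64(58.0), array([422.8, 291.3]), array([25.6, 97. ]), 2.3)
R2 (1856, np.float64(58.1), array([626.7, 294.9]), array([25.2, 91.7]), 3.6)
side bay (1709, np.float64(59.2), array([525.5, 349.3]), array([228.4, 205.3]), 0.9)
L (154, np.float64(59.1), array([423.7, 259.3]), array([22.5, 49. ]), 2.4)
R (131, np.float64(59.0), array([628.5, 266.5]), array([25.1, 35.6]), 3.2)
L2 (286, np.float64(59.3), array([422.6, 287. ]), array([ 22.5, 104.5]), 2.4)
R2 (271, np.float64(59.0), array([626.8, 294.6]), array([25.2, 92. ]), 3.4)
scene bay (2349, np.float64(57.5), array([524.2, 349.3]), array([231.3, 207. ]), 1.0)
L (178, np.float64(57.3), array([423. , 260.4]), array([26.8, 46. ]), 3.1)
R (193, np.float64(57.6), array([628.5, 266.1]), array([26.1, 35.8]), 3.4)
L2 (342, np.float64(57.3), array([421.9, 288.4]), array([ 26.8, 102.5]), 2.5)
R2 (424, np.float64(57.5), array([626.6, 294.4]), array([26.3, 92.5]), 3.9)
```

View pics/w3.png

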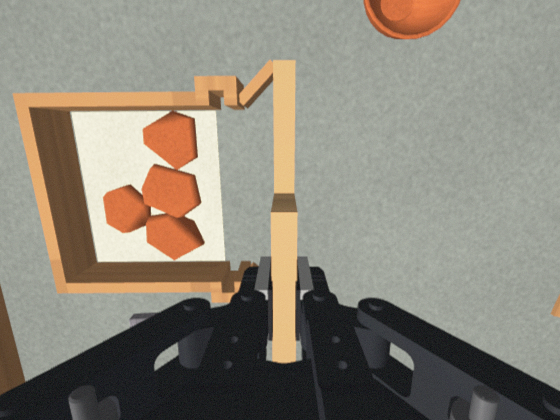

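The view shows the groove openings at (217,95) and (232,280), and the gate at (285,210). I measure the groove gaps directly.

```bash
python3 - <<'E'
from h import *
w=world(load('wrist')); 
th=np.radians(2.9);o=np.array([526.3,263.1]);R=np.array([[np.cos(th),np.sin(th)],[-np.sin(th),np.cos(th)]])
P=band([w],(.38,.66,.22,.46),.0545,.0615); B=(P[:,:2]*1000-o)@R.T
for sx in(-1,1):
    m=(B[:,0]*sx>92)&(B[:,0]*sx<102)&(abs(B[:,1])<21)
    y=np.sort(B[m,1]); d=np.diff(y); i=d.argmax(); print(sx,'gap',y[i],y[i+1],'ends',y[0],y[-1])
    m=(B[:,1]>25)&(B[:,1]<160)&(B[:,0]*sx>80); print('wall x',np.percentile(B[m,0],[1,99]))
    m=(B[:,1]>9)&(B[:,1]<18)&(B[:,0]*sx>80); print('post x',np.percentile(B[m,0],[1,99]))
    m=(B[:,1]>-17)&(B[:,1]<-9)&(B[:,0]*sx>80); print('post- x',np.percentile(B[m,0],[1,99]) if m.sum() else 0)
m=(B[:,1]>165)&(abs(B[:,0])<80); 
for a,b in((-80,-40),(40,80)):
    k=m&(B[:,0]>a)&(B[:,0]<b); print('back y',np.percentile(B[k,1],[1,50,99]))
# gate in hand
z=.2234-.0684
g=band([w],(.4,.64,.17,.23),z+.05,z+.066); print('gatebody',rect(g)); print('x',g[:,0].min(),g[:,0].max())
g=band([w],(.4,.64,.17,.23),z+.092,z+.106); print('tab',rect(g))
E
```

```text
-1 gap -7.493319261552701 6.141779674667613 ends -13.478689721124812 20.753070401149245
wall x [-102.74697575  -90.06266079]
post x [-114.52257163  -89.74964884]
post- x [-102.21814146  -89.80610851]
1 gap -6.813453198873561 6.767835886799991 ends -19.138222942445395 20.99304092034139
wall x [ 89.20673423 101.38233388]
post x [ 89.95001349 113.94021239]
post- x [ 89.90532444 114.65063689]
back y [173.64931857 179.12954116 186.83267695]
back y [173.81465106 179.49783912 187.22662855]
gatebody (2871, np.float64(212.8), array([594.3, 204.1]), array([60.3,  9.9]), 2.9)
x 0.5640784961761476 0.6243635120979295
tab (4894, np.float64(253.0), array([531.8, 201.4]), array([33.9, 64.8]), 71.2)
```

```bash
python3 -m handwheel '[0.05,1.5,0,0,0,0.03,255, 0.1,4,0,0,0,0.03,255, 0.17,6,0,0,0,0.03,255, 0.17,6.22,-3,0,0,0.03,255, 0.17,6.22,-6,0,0,0.03,255, 0.17,6.22,-8,0,0,0.03,255, 0.17,6.22,-8.3,0,0,0.03,255, 0.17,6.22,-8.3,0,0,0.03,255]'; python3 - <<'E'
from h import *
w=world(cap('wrist')); s=robot.read_state();p=s['position'];print(p,np.degrees(2*np.arctan2(s['eef_rot'][2],s['eef_rot'][1])))
z=p[2]-.0684
th=np.radians(3.0);o=np.array([526.3,262.8]);R=np.array([[np.cos(th),np.sin(th)],[-np.sin(th),np.cos(th)]])
g=band([w],(.53,.64,.24,.29),z+.05,z+.064); B=(g[:,:2]*1000-o)@R.T; print('gate z',np.median(g[:,2]),'x',np.percentile(B[:,0],[1,99]))
for a,b in((30,60),(60,98)):
    k=(B[:,0]>a)&(B[:,0]<b); print(a,k.sum(),np.percentile(B[k,1],[2,98]) if k.sum() else 0)
P=band([w],(.6,.66,.22,.30),.0545,.0615); B=(P[:,:2]*1000-o)@R.T
m=(B[:,0]>92)&(B[:,0]<114);y=np.sort(B[m,1]);print('posts',len(y),y[[0,-1]], 'innerx',B[:,0].min())
h=np.histogram(y,np.arange(-21,23,2));print(h[0])
E
```

```text
time: 29.32
position: [0.5281, 0.2632, 0.1415]
eef_rot: [-0.0, 1.0, 0.024, 0.0]
wrist_force: [0.0, -0.1, -1.0]
gripper_width: 0.0093
gripper_force: 58.8
[0.52844375 0.26326677 0.14191085] 2.799504332402427
gate z 0.13124213193255535 x [ 41.20624935 100.53633646]
30 828 [-3.85547238  5.49202216]
60 1858 [-4.18746398  5.39358496]
posts 1525 [-18.68665928  32.32545058] innerx 89.33774712131375
[  0 101 102 108 106 112 105   7   0   0   0   0   0   0  48 106 109 106
 110 107  49]
```

```bash
python3 -m handwheel '[-0.05,-0.06,-0.8,0,0,0.03,255, -0.05,-0.06,-1.6,0,0,0.03,255, -0.05,-0.06,-2.2,0,0,0.03,255, -0.05,-0.06,-2.8,0,0,0.03,255, -0.05,-0.06,-3.4,0,0,0.03,255, -0.05,-0.06,-3.4,0,0,0.03,255]'
```

```text
time: 30.12
position: [0.5268, 0.2622, 0.1064]
eef_rot: [0.0, 1.0, 0.026, -0.001]
wrist_force: [0.6, -0.9, -0.4]
gripper_width: 0.0092
gripper_force: 58.9
```

```bash
python3 -m handwheel '[0,0,-0.7,0,0,0,255, 0,0,-1.4,0,0,0,255, 0,0,-2.1,0,0,0,255, 0,0,-2.8,0,0,0,255, 0,0,-3.3,0,0,0,255, 0,0,-3.6,0,0,0,255, 0,0,-3.6,0,0,0,255]'; python3 -m handwheel '[0,0,-0.1,0,0,0,255, 0,0,-0.2,0,0,0,255,0,0,-0.25,0,0,0,255,0,0,-0.25,0,0,0,255]'
```

```text
time: 31.0
position: [0.5271, 0.2623, 0.0708]
eef_rot: [0.0, 1.0, 0.026, -0.0]
wrist_force: [0.3, 0.3, -0.3]
gripper_width: 0.0092
gripper_force: 58.9
time: 31.5
position: [0.5272, 0.2623, 0.0686]
eef_rot: [-0.0, 1.0, 0.026, 0.0]
wrist_force: [0.2, -0.4, -0.9]
gripper_width: 0.0088
gripper_force: 58.9
```

```bash
python3 -m handwheel '[0,0,-0.05,0,0,0,255, 0,0,-0.1,0,0,0,255,0,0,-0.15,0,0,0,255,0,0,-0.15,0,0,0,255]'
```

```text
time: 32.0
position: [0.5273, 0.2624, 0.0684]
eef_rot: [-0.0, 1.0, 0.026, 0.0]
wrist_force: [-3.2, -0.8, 7.8]
gripper_width: 0.0091
gripper_force: 60.2
```

```bash
python3 -m handwheel '[0,0,0.1,0,0,0,255, 0,0,0.1,0,0,0,150, 0,0,0.1,0,0,0,0, 0,0,0.1,0,0,0,0, 0,0,0.1,0,0,0,0, 0,0,1,0,0,0,0, 0,0,5,0,0,0,0, 0,0,10,0,0,0,0]'; python3 -m handwheel '[0,-3,4,0,0,0,0, 0,-6,4,0,0,0,0, 0,-6,4,0,0,0,0]'; python3 - <<'E'
from h import *
c=cap('wrist'); w=world(c); 
th=np.radians(3.0);o=np.array([526.3,262.8]);R=np.array([[np.cos(th),np.sin(th)],[-np.sin(th),np.cos(th)]])
P=band([w],(.4,.66,.2,.45),.01,.11); B=(P[:,:2]*1000-o)@R.T; z=P[:,2]*1000
m=(abs(B[:,1])<6)&(abs(B[:,0])<36)&(z>80);print('tab top',np.percentile(z[m],[50,95]))
for a,b in((-88,-45),(45,88)):
    m=(abs(B[:,1])<5)&(B[:,0]>a)&(B[:,0]<b)&(z>45);print('body',m.sum(),np.percentile(z[m],[5,50,95]), np.percentile(B[m,1],[2,98]))
m=(abs(B[:,0])<85)&(B[:,1]>10)&(B[:,1]<165)&(z>12)&(z<30)
print('sherds y_b',np.percentile(B[m,1],[.5,50,99.5]),'x',np.percentile(B[m,0],[.5,99.5]))
s=cap('side');W=cap('scene');save(np.hstack([cv2.resize(s['color'],(400,300)),cv2.resize(W['color'],(400,300))]),'pics/end.png')
E
```

```text
time: 33.0
position: [0.5264, 0.2621, 0.1676]
eef_rot: [0.0, 1.0, 0.026, -0.001]
wrist_force: [0.3, -0.6, 0.2]
gripper_width: 0.0855
gripper_force: 0.0
time: 33.38
position: [0.5274, 0.2009, 0.2084]
eef_rot: [-0.0, 1.0, 0.024, 0.001]
wrist_force: [0.5, -0.6, 0.6]
gripper_width: 0.0852
gripper_force: 0.0
tab top [97.70762507 99.04437702]
body 403 [46.72895655 57.80591808 59.1126677 ] [-3.62627333  4.72675755]
body 605 [47.81323263 57.86762892 59.23016254] [-3.78390036  4.8302446 ]
sherds y_b [ 37.45173383  69.0959648  139.92586893] x [-72.45815623  82.69739329]
```

View pics/end.png

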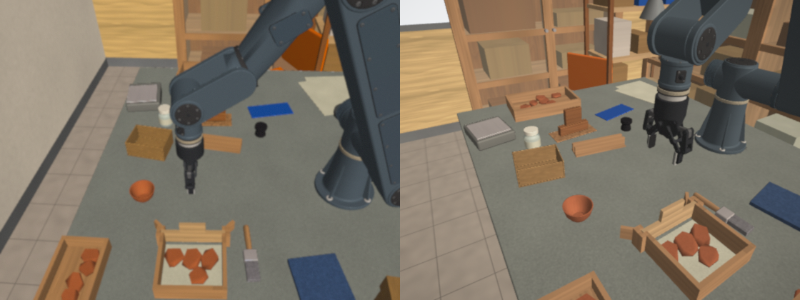

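The gate is home: its body top is at 57.8 mm and tab top at 97.7 mm, against 58 and 98 given. In the picture the sherds are inside the closed bay at side (190,262), the scraper stands on its mat, the stand is empty and the arm is clear.

```bash
python3 -c "
from cell import robot
print(robot.finish_job())"
```

```text
the job is handed in; nothing more can be done
None
```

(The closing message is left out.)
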